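# Open a stuck bead jar braced in the bench block and hold its cap over the mouth

## Robot

A 6-joint arm with a two-finger parallel gripper is mounted at the origin on a cart in front of the work surface, level with it; the furniture and walls round the work are solid. World frame = base frame: x ahead of the robot, y to its left, z up, the work surface at z = 0. Lengths are in m, angles in degrees, forces in N, time in s.
With the tool pointing down it reaches from about 0.3 to 0.75 m from the base axis. Payload 8.5 kg.
Tool frame: the origin (TCP) lies at the very end of the fingers, on their centre line; the grasp point (between the pads) lies 19 mm behind it (env.grip_depth is the z of the grasp point in the tool frame, in m); z points along the fingers, y is the direction in which the jaws open and shut (so a half turn about z gives the same grasp; the last joint's range is limited). The gripper opens to 85 mm and grips with 20 to 120 N. Pads are 22 mm wide; open, the fingers measure 114 mm over their backs; the gripper's body (76 mm by 85 mm) begins 54 mm behind the grasp point. The pads swing forward as they close: fully open they stand 13 mm farther back than shut.
Start: joints at [-84.185, 21.807, 74.336, -0, 83.858, -12.336], TCP at [0.171, -0.523, 0.231] pointing down, gripper open.
Joint ranges: [-178.18, 178.18], [-50.72, 133.34], [12.68, 142.11], [-81.47, 261.47], [9.98, 163.14], [-165.26, 165.26]. Speed limits (degrees/s): [136.94, 136.94, 180, 180, 180, 180].

## Interface

Orientations are given as a 3x3 rotation matrix whose columns are the frame's x, y, z axes.
In Python, from rig import env gives the robot as it stands.
- The arm moves only by the tool apply_moves, never from a script. Its argument "plan" is a list of rows, each an object of numbers: "tx", "ty", "tz": the shift along the world's x, y, z in mm; "rx", "ry", "rz": the turn, a rotation vector about the world's x, y, z in rad; "jaw": the opening, from -1 (shut) to 1 (fully open). A call has 1 to 12 rows; each row is the pose to reach, as a shift and turn from the pose measured when the call began; what a row does not reach only later rows make up. A row lasts 1/10 s, in which the tool goes at most 50 mm and 8.59 degrees, less where a joint would pass 70% of its speed; a pose out of reach is approached as far as the arm can. A call with a gripper value outside its range is refused whole. The fingers move at their own pace and stop on an object; "grip_force" is the grip in N (left out, the last holds). Time passes only in rows, so rows that repeat a pose let the fingers close. It gives the time, the measured TCP pose, the force and the opening at its end, in the units of the state.
- env.observe(): the state, without advancing time (a new reading comes with each control period).
- env.get_image(name): name is "scene" or "top"; returns a dict with "image" (400x640x3 uint8, red, green, blue), "intrinsics" (3x3 intrinsics, pixels), "world_from_camera" (4x4, takes a point from camera to world coordinates). Camera axes: x right, y up, looking along -z (the intrinsics and any distortion apply to the point x, -y, -z); pixel columns grow to the right and rows downward; lengths in m; the calibration is good to about 2 mm. A picture is of the moment at which its call begins. There is no depth.
- env.close_job(): hands the job in, once; it reports no verdict.
The state is a dict: "time_s": time; "q": joint angles; "qvel": joint speeds; "joint_efforts": joint torques, N m; "position": TCP position; "tool_rot": TCP orientation; "ft_force": force on the tool from outside, world axes, zero at the start; "wrist_torque": the same for the moment, N m; "grip_width": finger opening in m.
Only numpy, scipy, OpenCV 4.12 (cv2) and the standard library are available. Lean on these libraries where they do the work, as an engineer would, in place of code of your own. Each camera call takes 0.05 s, during which the arm holds its last target.

## Task

The screw cap of the square bead jar is stuck tight. Set the closed jar upright and fully down in the square recess of the wooden block so that it cannot turn, then unscrew the cap anticlockwise and stop turning as soon as the thread lets go. Lift the cap off and finish while still holding it level, just above the open mouth (within about 3 cm, not touching the jar), so that beads clinging to it fall back in; leave the jar standing in its recess and do not push the other things on the bench about.

Things in the scene. Friction and masses are not known exactly. Their poses are not given: they have to be found in the camera images.
- square_jar: Clear square jar of mixed beads, body 52 x 52 mm, 48 mm high, rounded upright corners, then a round neck 35 mm across with a two-start thread; 78 mm high with its cap on, about 0.3 kg. Stands loose on the bench at the start. Origin: centre of its underside; z up, x and y square to its flat sides.
- jar_mouth (a point): Centre of the jar's round mouth, level with its rim (35 mm across), 72 mm above the jar's underside; axes as the jar's. The cap rises about 2 mm as it unscrews (anticlockwise from above); at a yaw of about 1.55 rad from the jar's x axis its two inner lugs leave the thread and it lifts straight off; at about 2.45 rad they meet the next thread's stop.
- jar_cap: Ribbed black screw cap on the square jar, 49 mm across, 18 mm high, flat top; the jar can be carried by it. Origin: centre of its lower edge, 60 mm above the jar's underside when tight; z up. A sprung rubber liner makes it stiff (roughly 0.1 to 0.4 N m): a loose jar turns with it. Tight, its x axis lies within 0.15 rad of the jar's x. Clockwise it is stopped.
- jar_block: Light wooden block screwed down to the bench, 96 mm (its x) by 168 mm (its y) and 24 mm high, with two recesses 16 mm deep: a square one 55 mm wide, sides along the block's axes, centred at y = +42 mm, and a round one centred at y = -38.5 mm that holds a round tin whose top is 36 mm above the bench. Origin: centre of its underside.
- pocket (a point): Centre of the floor of the square recess, 8 mm above the bench; axes as the block's, z up. A jar fully down stands on this floor, turned by any number of quarter turns.
- bail_pliers: Pliers with green handles, about 150 mm long, 12 mm high, lying near the front edge. Leave alone.
- amber_jar: Round clear jar of amber beads with a round lid, 57 mm across, 76 mm high. Leave alone.
- tweezers: Steel tweezers 165 mm long, lying. Leave alone.
- beeswax: Block of wax 34 x 48 x 22 mm. Leave alone.
- bead_tube: Small plastic tube of beads, 78 mm long, 17 mm high, lying. Leave alone.
Mind the look-alikes: they are no part of the job. Of the things shaped like the jar_cap, the black one is meant.

How it is judged:
By the outcome, as a careful person would: the job done as asked, in the order asked, and still so for the second after the job is handed in, while the arm keeps its last pose, push and grip.
It also fails if it takes over 48 s, if anything falls off the work surface, if the arm or the gripper's body presses on something with over 40 N, if the wrist force passes 120 N, or if a joint passes its speed limit or range.

## Working session

There is one attempt and no reset: what is moved stays moved. The work goes in short steps, Python scripts to look and compute and a tool call to move; the robot and the scene stay as the last step left them, time stands still between calls to the robot, and variables do not carry over. Pictures are saved under pics/ and viewed, and the job is handed in when it is done.

Besides the shell and the picture viewer there is one more tool, called after "Call:" by a JSON object that holds its "method" and its "body". apply_moves: Moves the arm, as the interface text tells. Its arguments: {"type":"object","properties":{"plan":{"type":"array","items":{"type":"object","properties":{"tx":{"type":"number"},"ty":{"type":"number"},"tz":{"type":"number"},"rx":{"type":"number"},"ry":{"type":"number"},"rz":{"type":"number"},"jaw":{"type":"number"}}}},"grip_force":{"type":"number"}},"required":["plan"]}

```bash
ls; mkdir -p pics; cat > h.py <<'E'
import numpy as np, cv2
from rig import env
def shot(n,f):
    d=env.get_image(n); cv2.imwrite('pics/'+f+'.png',d['image'][:,:,::-1]); np.savez('pics/'+f+'.npz',**{k:np.array(v) for k,v in d.items()}); return d
def load(f): return dict(np.load('pics/'+f+'.npz',allow_pickle=True))
def ray(d,u,v):
    K=d['intrinsics'];T=d['world_from_camera']
    c=np.linalg.inv(K)@[u,v,1]; c=T[:3,:3]@np.array([c[0],-c[1],-c[2]]); return T[:3,3],c/np.linalg.norm(c)
def onz(d,u,v,z):
    o,r=ray(d,u,v); return o+r*(z-o[2])/r[2]
def proj(d,p):
    T=d['world_from_camera'];c=T[:3,:3].T@(np.array(p)-T[:3,3]); c=d['intrinsics']@np.array([c[0],-c[1],-c[2]]); return c[:2]/c[2]
E
python3 - <<'E'
from h import *
for n in('scene','top'):
    d=shot(n,n+'0'); print(n,d['intrinsics'],d['world_from_camera'],[k for k in d])
print(env.observe(),env.grip_depth)
E
```

```text
pics
scene [[394.47918854   0.         315.54405734]
 [  0.         394.47918854 197.22543235]
 [  0.           0.           1.        ]] [[-0.83674844  0.35184807 -0.41958906  0.15124059]
 [-0.54731022 -0.56175471  0.62038953  0.64579389]
 [-0.01742327  0.74875535  0.66261743  0.7422057 ]
 [ 0.          0.          0.          1.        ]] ['image', 'intrinsics', 'world_from_camera']
top [[402.77114365   0.         321.64782485]
 [  0.         402.77114365 196.38773617]
 [  0.           0.           1.        ]] [[ 0.02246232  0.98547431 -0.16833251  0.36686502]
 [-0.99971849  0.020854   -0.01131636  0.00315481]
 [-0.00764158  0.16853931  0.98566531  1.1171552 ]
 [ 0.          0.          0.          1.        ]] ['image', 'intrinsics', 'world_from_camera']
{'time_s': 0.1, 'q': array([-8.41847158e+01,  2.18369653e+01,  7.43794561e+01,  6.19057898e-05,
        8.38565260e+01, -1.23365690e+01]), 'qvel': array([-0.0393791 , -0.02133813, -0.19215023,  0.01580966,  0.0103491 ,
       -0.00619534]), 'joint_efforts': array([ 2.71760400e-03, -4.49224198e+01, -2.31658781e+01, -1.99328015e-04,
        3.64939355e-03,  1.46271833e-05]), 'position': array([ 0.17130934, -0.52237044,  0.23078067]), 'tool_rot': array([[ 9.50234231e-01,  3.11536338e-01, -1.27931220e-04],
       [ 3.11536244e-01, -9.50233426e-01,  1.26672884e-03],
       [ 2.73067542e-04, -1.24354432e-03, -9.99999190e-01]]), 'ft_force': array([ 1.06443051, -0.19497426,  0.1096552 ]), 'wrist_torque': array([-0.00877224, -0.0240215 , -0.01534017]), 'grip_width': 0.08532700884402658} -0.0187
```

View pics/scene0.png

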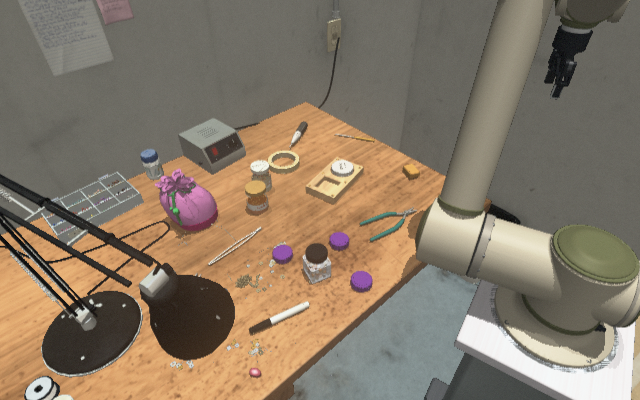

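View pics/top0.png

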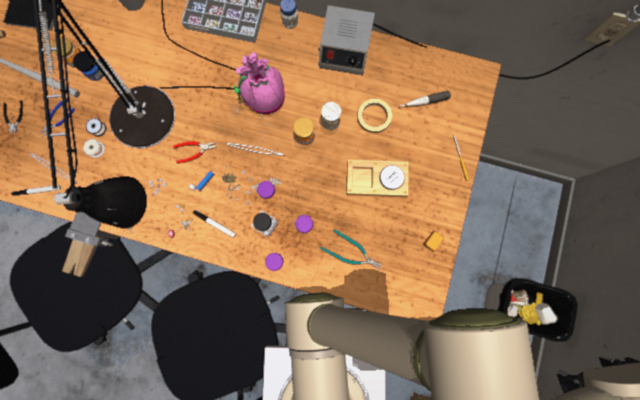

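Candidates for the cap or jar:
- **Black cap on the square clear jar:** scene (317,253), top (263,222). This one fits the description.
- **Loose purple caps:** scene (283,253), (339,240), (361,281); top (265,189), (304,223), (274,261).
- **Amber jar with orange lid:** top (303,130).
- **White-lidded jar:** top (330,115).
- **Round tin in the block:** top (392,177).

The block is at top (378,178), with its square recess at (362,177). Next I'll check close crops.

```bash
python3 - <<'E'
import cv2,numpy as np
a=cv2.imread('pics/top0.png');b=cv2.imread('pics/scene0.png')
r=lambda i,x,y,w,h,s:cv2.resize(i[y:y+h,x:x+w],None,fx=s,fy=s,interpolation=cv2.INTER_CUBIC)
A=np.hstack([r(a,240,200,50,45,8),r(a,340,155,50,45,8)]);
B=np.hstack([r(b,290,235,50,55,8)[:, :400],r(b,300,150,70,77,400/70)[:440]])
cv2.imwrite('pics/c1.png',A);cv2.imwrite('pics/c2.png',B)
E
```

```text
(no output)
```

View pics/c1.png

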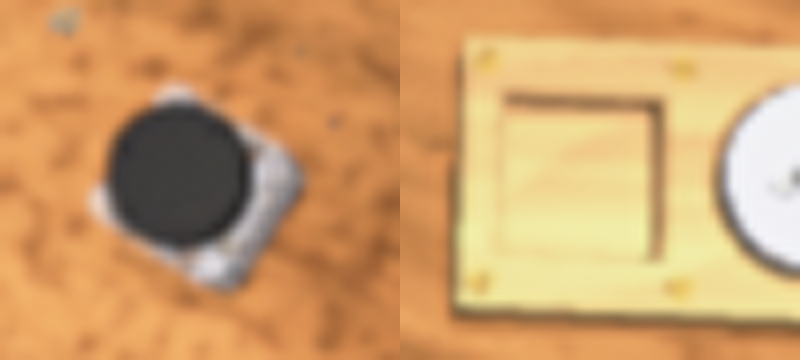

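View pics/c2.png

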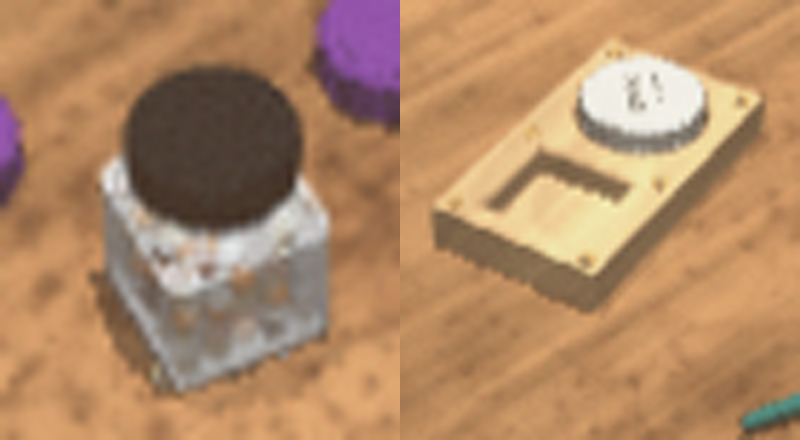

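```bash
python3 - <<'E'
from h import *
s=load('scene0');t=load('top0')
def comp(m,near):
    n,l,st,c=cv2.connectedComponentsWithStats(m.astype(np.uint8)); k=l[near[1],near[0]]; print(st[k],c[k]); return l==k,c[k]
for d,nr in((s,(317,250)),(t,(262,222))):
    g=d['image'].max(2)<95
    m,c=comp(g,nr); ct=max(cv2.findContours(m.astype(np.uint8),0,1)[0],key=cv2.contourArea); print(cv2.fitEllipse(ct)); 
    print('cap mid .069', onz(d,*c,.069), 'top',onz(d,*c,.078))
# yaw of jar
q=lambda a,b:(a/8-.5+290,b/8-.5+235)
def yaw(d,p,r,z):
    P=onz(d,*p,z);Q=onz(d,*r,z);v=Q-P;print('edge',P[:2],Q[:2],np.linalg.norm(v),np.degrees(np.arctan2(v[1],v[0]))%90)
yaw(s,q(190,388),q(325,338),0);yaw(s,q(118,285),q(180,388),0)
yaw(s,q(180,290),q(327,218),.047);yaw(s,q(105,180),q(170,288),.047)
w=lambda a,b:(a/8-.5+240,b/8-.5+200)
yaw(t,w(302,180),w(230,292),.02)
yaw(t,w(95,200),w(225,290),.03)
# block: wood top in top view
b=lambda a,c:((a-400)/8-.5+340,c/8-.5+155)
for p in((505,97),(662,105),(655,262),(500,250)): print('rec rim',onz(t,*b(*p),.024))
for p in((465,38),(455,310)): print('blk',onz(t,*b(*p),.024))
h=cv2.cvtColor(t['image'],cv2.COLOR_RGB2HSV);print(h[165,350],h[177,330],h[177,362])
m=(h[...,2]>200)&(h[...,0]>18)&(h[...,0]<35)
l,c=comp(m,(350,165));ct=max(cv2.findContours(l.astype(np.uint8),0,1)[0],key=cv2.contourArea);R=cv2.boxPoints(cv2.minAreaRect(ct));print(R)
for p in R: print(onz(t,*p,.024))
P=[onz(t,*p,.024) for p in R];print('c',np.mean(P,0))
E
```

```text
[306 244  22  20 353] [316.16713881 253.09631728]
((316.1753845214844, 253.10516357421875), (19.2542667388916, 21.436033248901367), 91.81169128417969)
cap mid .069 [0.47390813 0.17139124 0.069     ] top [0.46959443 0.17773347 0.078     ]
[254 213  17  18 243] [262.10288066 221.62962963]
((262.10498046875, 221.6076202392578), (16.518783569335938, 16.948150634765625), 173.57106018066406)
cap mid .069 [0.47562173 0.16937476 0.069     ] top [0.47468789 0.16794751 0.078     ]
edge [0.46414885 0.20059097] [0.44087405 0.16505627] 0.04247860322192981 56.7756863564496
edge [0.5022048  0.18135648] [0.46655435 0.20212091] 0.04125670561152918 59.78154414218585
edge [0.46462071 0.20304697] [0.44372762 0.1599827 ] 0.04786493553889661 64.11916907854118
edge [0.50415537 0.18201762] [0.46732108 0.20394984] 0.04286942336843053 59.22917484668392
edge [0.48058767 0.13561273] [0.44185547 0.15854516] 0.04501200068437658 59.37121594360707
edge [0.47123737 0.20428653] [0.44180702 0.15884548] 0.05413903521570038 57.070486086473025
rec rim [ 0.63951611 -0.06872444  0.024     ]
rec rim [ 0.63777811 -0.12336147  0.024     ]
rec rim [ 0.58205501 -0.12102093  0.024     ]
rec rim [ 0.58515646 -0.06751466  0.024     ]
blk [ 0.66041835 -0.05455266  0.024     ]
blk [ 0.56376713 -0.05223049  0.024     ]
[ 18 112 241] [ 14 157 203] [ 22  99 241]
[     0      0    640    400 250205] [317.75789453 197.89055375]
[[-1.2215852e-14  0.0000000e+00]
 [ 6.3900000e+02  0.0000000e+00]
 [ 6.3900000e+02  3.9900000e+02]
 [ 0.0000000e+00  3.9900000e+02]]
[1.13540409 1.00185694 0.024     ]
[ 1.16799214 -0.91777432  0.024     ]
[ 0.05235688 -0.79591641  0.024     ]
[0.0121732  0.82397509 0.024     ]
c [0.59198158 0.02803532 0.024     ]
```

```bash
python3 - <<'E'
from h import *
for n,(x,y,w,hh),zs in(('top0',(335,150,85,55),None),('scene0',(298,150,75,60),None)):
    d=load(n);h=cv2.cvtColor(d['image'],cv2.COLOR_RGB2HSV)
    c=h[y:y+hh,x:x+w]
    m=((c[...,1]<135)&(c[...,2]>215)) | ((c[...,1]<60)&(c[...,2]>100))
    m=m.astype(np.uint8)
    nn,l,st,ce=cv2.connectedComponentsWithStats(m);k=1+np.argmax(st[1:,4]);m=(l==k).astype(np.uint8)
    cv2.imwrite('pics/m_%s.png'%n,cv2.resize(np.hstack([m*255,c[...,1],c[...,2]]),None,fx=3,fy=3,interpolation=0))
    ct=max(cv2.findContours(m,0,1)[0],key=cv2.contourArea)
    R=cv2.boxPoints(cv2.minAreaRect(ct))+[x,y]
    P=np.array([onz(d,*p,.024) for p in R]);print(R);print(P);print(P.mean(0),[np.linalg.norm(P[i]-P[i-1]) for i in range(4)])
E
```

```text
[[346.80382347 192.49298859]
 [348.00764275 158.78598881]
 [409.17961121 160.97070312]
 [407.97579193 194.67770386]]
[[ 0.56591201 -0.05338617  0.024     ]
 [ 0.66177781 -0.05560658  0.024     ]
 [ 0.65897482 -0.22628004  0.024     ]
 [ 0.56335063 -0.22162824  0.024     ]]
[ 0.61250382 -0.13922526  0.024     ] [np.float64(0.16826156491886343), np.float64(0.09589150893586659), np.float64(0.17069648281268288), np.float64(0.09573726959452067)]
[[306.  185. ]
 [343.5 147.5]
 [363.  167. ]
 [325.5 204.5]]
[[ 0.6578555  -0.05618893  0.024     ]
 [ 0.66156896 -0.27485509  0.024     ]
 [ 0.56026486 -0.21659901  0.024     ]
 [ 0.56716429 -0.01615187  0.024     ]]
[ 0.6117134  -0.14094872  0.024     ] [np.float64(0.09913556363541998), np.float64(0.21869769711625422), np.float64(0.11686014401463729), np.float64(0.20056583726371652)]
```

View pics/m_top0.png

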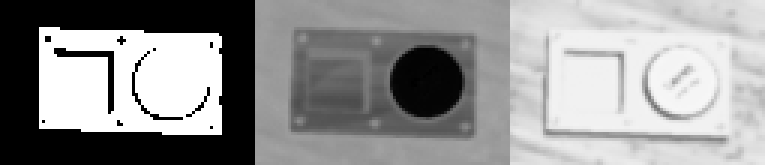

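View pics/m_scene0.png

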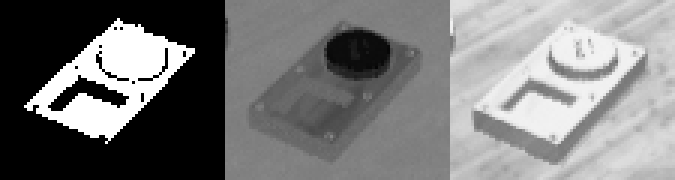

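```bash
cat > blk.py <<'E'
from h import *
from scipy.ndimage import map_coordinates,gaussian_filter
def edges(f,ch,verbose=1):
    d=load(f);im=cv2.cvtColor(d['image'],cv2.COLOR_RGB2HSV)[...,ch].astype(float) if ch<3 else d['image'].astype(float)[...,ch-3]
    c=np.array([.6125,-.1395]);a=np.radians(-1.2);ex=np.array([np.cos(a),np.sin(a)]);ey=np.array([-ex[1],ex[0]])
    def fit(mid,along,nrm,L,sgn,z):
        pts=[]
        s=np.arange(-.005,.00501,.0005)
        for u in np.linspace(-L,L,41):
            g=[proj(d,[*(mid+along*u+nrm*k),z]) for k in s]
            g=np.array(g);v=map_coordinates(im,[g[:,1],g[:,0]],order=1)
            gr=np.gradient(gaussian_filter(v,1))*sgn
            w=np.clip(gr,0,None)**2
            if w.sum()>0 : pts.append((u,s[np.argmax(gr)] if 0 else (w*s).sum()/w.sum()))
        pts=np.array(pts);k=np.ones(len(pts),bool)
        for _ in range(4):
            p=np.polyfit(pts[k,0],pts[k,1],1);r=pts[:,1]-np.polyval(p,pts[:,0]);k=abs(r)<max(.0006,1.5*r[k].std())
        return p[1]*1000,np.degrees(p[0]),k.sum(),r[k].std()*1000
    return fit,c,ex,ey
if __name__=='__main__':
  for f in('top0','scene0'):
   for ch in(1,2,4):
    fit,c,ex,ey=edges(f,ch)
    sg=-1 if ch!=1 else 1   # outward: value falls, sat rises
    print(f,ch)
    for n,m,al,nr,L in(('+x',c+.048*ex,ey,ex,.07),('-x',c-.048*ex,ey,-ex,.07),('+y',c+.084*ey,ex,ey,.038),('-y',c-.084*ey,ex,-ey,.038)):
        print(' ',n,np.round(fit(m,al,nr,L,sg,.024),2))
    p=c+.042*ey
    for n,nr,al in(('r+x',ex,ey),('r-x',-ex,ey),('r+y',ey,ex),('r-y',-ey,ex)):
        print(' ',n,np.round(fit(p+.0275*nr,al,nr,.02,-sg if 0 else 1,.024),2),np.round(fit(p+.0275*nr,al,nr,.02,-1,.024),2))
E
python3 blk.py
```

```text
top0 1
  +x [-0.22 -0.2  39.    0.24]
  -x [ 2.5  -0.1  41.    0.35]
  +y [ 2.45 -0.52 38.    0.15]
  -y [-1.21e+00 -4.00e-02  4.10e+01  1.60e-01]
  r+x [-4.84 -0.21 27.    0.04] [ 1.31  1.42 41.    0.25]
  r-x [-1.4  -2.66 34.    0.37] [ 4.03 -1.09 39.    0.25]
  r+y [ 0.32  1.43 30.    0.32] [ 4.05  0.86 31.    0.15]
  r-y [-4.   -0.33 37.    0.13] [ 1.09  0.47 41.    0.2 ]
top0 2
  +x [ 0.11 -0.82 23.    0.37]
  -x [ 0.67  0.24 41.    0.27]
  +y [ 1.02  0.13 40.    0.27]
  -y [-1.01 -0.08 32.    0.28]
  r+x [-0.07 -1.14 41.    0.1 ] [-4.34  1.26 41.    0.15]
  r-x [ 4.52  1.09 36.    0.06] [ 0.6  -0.84 30.    0.29]
  r+y [ 4.02  0.99 38.    0.15] [2.0e-01 2.0e-02 3.4e+01 2.6e-01]
  r-y [-4.70e-01 -1.16e+00  4.10e+01  4.00e-02] [-4.01 -0.43 41.    0.06]
top0 4
  +x [-0.41 -0.27 38.    0.27]
  -x [ 0.83  0.13 41.    0.2 ]
  +y [ 1.17 -0.48 39.    0.25]
  -y [-1.35 -0.17 40.    0.21]
  r+x [ 0.24 -0.6  41.    0.07] [-4.38  1.27 41.    0.16]
  r-x [ 4.13 -0.9  41.    0.29] [-0.89 -2.37 41.    0.39]
  r+y [ 4.03  1.   36.    0.18] [ 0.46  0.72 31.    0.3 ]
  r-y [-1.0e-02 -9.3e-01  4.1
[... 443 characters left out ...]
-0.37 33.    0.29]
  -x [ 2.72  0.13 41.    0.23]
  +y [ 3.03  0.06 41.    0.25]
  -y [-2.05 -0.78 24.    0.29]
  r+x [-3.06 -0.31 41.    0.13] [ 4.32 -0.77 40.    0.22]
  r-x [ 0.53 -9.44 22.    0.56] [-0.48 -0.96 19.    0.58]
  r+y [ 1.66  3.41 21.    0.57] [-2.96 -1.78 23.    0.95]
  r-y [-3.03  0.18 41.    0.22] [ 5. -0.  2.  0.]
scene0 4
  +x [-2.35 -0.2  38.    0.28]
  -x [ 2.54  0.09 40.    0.24]
  +y [ 2.8  -0.07 40.    0.24]
  -y [-2.32 -0.4  36.    0.26]
  r+x [-2.85 -0.22 41.    0.14] [ 4.23 -0.83 32.    0.24]
  r-x [ -0.13 -11.74  24.     0.65] [ 1.2   9.95 20.    0.4 ]
  r+y [ 3.02 -0.06 24.    0.37] [-3.06 -0.41 20.    0.61]
  r-y [-2.52 -0.14 41.    0.23] [4.49 2.52 3.   0.13]
```

Both crops confirm the choice: the black cap sits on the clear square jar at top (262,222), with jar sides about 59° mod 90. The recess centre is about (0.612,-0.095), with block yaw about -1°. My plan is to square the jar up with two light body squeezes at right angles, then carry it by the body.

Call:
{"method": "apply_moves", "body": {"plan": [{"tx": 19,"ty": 43,"rz": -0.07,"jaw": 1},{"tx": 38,"ty": 86,"rz": -0.14,"jaw": 1},{"tx": 57,"ty": 130,"rz": -0.21,"jaw": 1},{"tx": 76,"ty": 173,"rz": -0.28,"jaw": 1},{"tx": 95,"ty": 216,"rz": -0.35,"jaw": 1},{"tx": 114,"ty": 260,"rz": -0.43,"jaw": 1},{"tx": 133,"ty": 303,"rz": -0.5,"jaw": 1},{"tx": 151,"ty": 346,"rz": -0.57,"jaw": 1},{"tx": 170,"ty": 389,"rz": -0.64,"jaw": 1},{"tx": 189,"ty": 432,"rz": -0.71,"jaw": 1},{"tx": 208,"ty": 476,"rz": -0.78,"jaw": 1},{"tx": 227,"ty": 519,"rz": -0.855,"jaw": 1}], "grip_force": 20}}

```text
validation failed for argument at $.pl...
```

Call:
{"method": "apply_moves", "body": {"grip_force": 20, "plan": [{"tx": 19,"ty": 43,"tz": 0,"rx": 0,"ry": 0,"rz": -0.07,"jaw": 1}]}}

```text
time_s: 0.2
position: [0.189, -0.4817, 0.2295]
tool_rot: [[0.971, 0.24, -0.001], [0.24, -0.971, 0.001], [-0.0, -0.001, -1.0]]
ft_force: [0.7, 0.3, 0.5]
grip_width: 0.0853
```

Call:
{"method": "apply_moves", "body": {"grip_force": 20, "plan": [{"tx": 19,"ty": 43,"tz": 0,"rx": 0,"ry": 0,"rz": -0.07,"jaw": 1},{"tx": 38,"ty": 87,"tz": 0,"rx": 0,"ry": 0,"rz": -0.14,"jaw": 1},{"tx": 57,"ty": 130,"tz": 0,"rx": 0,"ry": 0,"rz": -0.21,"jaw": 1},{"tx": 76,"ty": 174,"tz": 0,"rx": 0,"ry": 0,"rz": -0.28,"jaw": 1},{"tx": 95,"ty": 217,"tz": 0,"rx": 0,"ry": 0,"rz": -0.35,"jaw": 1},{"tx": 114,"ty": 260,"tz": 0,"rx": 0,"ry": 0,"rz": -0.42,"jaw": 1},{"tx": 133,"ty": 304,"tz": 0,"rx": 0,"ry": 0,"rz": -0.49,"jaw": 1},{"tx": 152,"ty": 347,"tz": 0,"rx": 0,"ry": 0,"rz": -0.56,"jaw": 1},{"tx": 171,"ty": 390,"tz": 0,"rx": 0,"ry": 0,"rz": -0.63,"jaw": 1},{"tx": 190,"ty": 434,"tz": 0,"rx": 0,"ry": 0,"rz": -0.7,"jaw": 1},{"tx": 209,"ty": 477,"tz": 0,"rx": 0,"ry": 0,"rz": -0.785,"jaw": 1},{"tx": 228,"ty": 521,"tz": 0,"rx": 0,"ry": 0,"rz": -0.785,"jaw": 1}]}}

```text
time_s: 1.4
position: [0.4173, 0.0413, 0.2295]
tool_rot: [[0.855, -0.518, 0.001], [-0.518, -0.855, 0.001], [-0.0, -0.001, -1.0]]
ft_force: [0.1, -1.4, 0.1]
grip_width: 0.0854
```

```bash
python3 - <<'E'
from h import *
o=env.observe();R=o['tool_rot'];print(o['position'],np.degrees(np.arctan2(R[1,0],R[0,0])),o['q'])
E
```

```text
[0.41728013 0.04130214 0.22952062] -31.220362413005724 [-1.06647214e+01  8.65634666e+00  9.34107743e+01  7.08219594e-02
  7.79160343e+01  1.10540830e+02]
```

Call:
{"method": "apply_moves", "body": {"grip_force": 20, "plan": [{"tx": 19,"ty": 43,"tz": 0,"rx": 0,"ry": 0,"rz": 0,"jaw": 1},{"tx": 38,"ty": 86,"tz": -10,"rx": 0,"ry": 0,"rz": 0,"jaw": 1},{"tx": 57,"ty": 128,"tz": -30,"rx": 0,"ry": 0,"rz": 0,"jaw": 1},{"tx": 57,"ty": 128,"tz": -70,"rx": 0,"ry": 0,"rz": 0,"jaw": 1},{"tx": 57,"ty": 128,"tz": -110,"rx": 0,"ry": 0,"rz": 0,"jaw": 1},{"tx": 57,"ty": 128,"tz": -130,"rx": 0,"ry": 0,"rz": 0,"jaw": 1},{"tx": 57,"ty": 128,"tz": -130,"rx": 0,"ry": 0,"rz": 0,"jaw": 1}]}}

```text
time_s: 2.1
position: [0.4727, 0.1692, 0.097]
tool_rot: [[0.855, -0.518, -0.006], [-0.518, -0.855, 0.0], [-0.005, 0.003, -1.0]]
ft_force: [0.0, 0.5, 1.0]
grip_width: 0.0855
```

```bash
python3 - <<'E'
from h import *
a=shot('top','t1')['image'];b=shot('scene','s1')['image']
r=lambda i,x,y,w,h,s:cv2.resize(i[y:y+h,x:x+w],None,fx=s,fy=s,interpolation=cv2.INTER_CUBIC)
cv2.imwrite('pics/c3.png',np.hstack([r(a,230,190,66,66,6),r(b,285,200,66,66*1,6)[:, :]])[:,:,::-1])
E
```

```text
(no output)
```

View pics/c3.png

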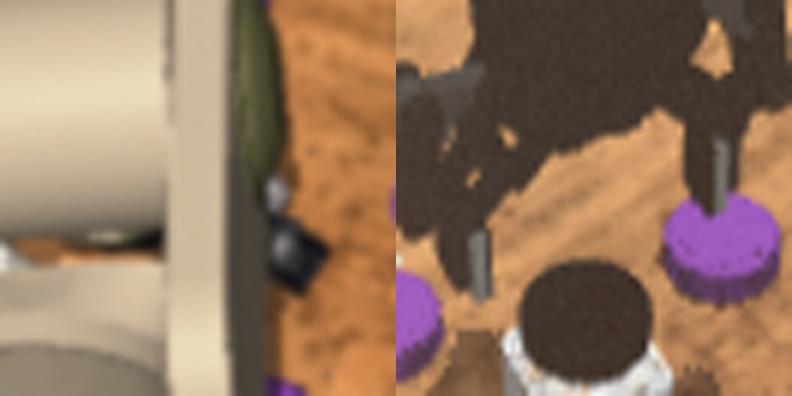

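The top view is blocked by the arm. The scene crop shows the open fingers at crop (478,265) and (720,175), on either side of the jar's cap at (585,320). I'll descend and squeeze lightly.

Call:
{"method": "apply_moves", "body": {"grip_force": 20, "plan": [{"tx": 1,"ty": 0,"tz": -25,"rx": 0,"ry": 0,"rz": 0,"jaw": 1},{"tx": 1,"ty": 0,"tz": -50,"rx": 0,"ry": 0,"rz": 0,"jaw": 1},{"tx": 1,"ty": 0,"tz": -70,"rx": 0,"ry": 0,"rz": 0,"jaw": 1},{"tx": 1,"ty": 0,"tz": -77,"rx": 0,"ry": 0,"rz": 0,"jaw": 1},{"tx": 1,"ty": 0,"tz": -77,"rx": 0,"ry": 0,"rz": 0,"jaw": 1},{"tx": 1,"ty": 0,"tz": -77,"rx": 0,"ry": 0,"rz": 0,"jaw": 0},{"tx": 1,"ty": 0,"tz": -77,"rx": 0,"ry": 0,"rz": 0,"jaw": 0},{"tx": 1,"ty": 0,"tz": -77,"rx": 0,"ry": 0,"rz": 0,"jaw": 0},{"tx": 1,"ty": 0,"tz": -77,"rx": 0,"ry": 0,"rz": 0,"jaw": 0},{"tx": 1,"ty": 0,"tz": -77,"rx": 0,"ry": 0,"rz": 0,"jaw": 0},{"tx": 1,"ty": 0,"tz": -77,"rx": 0,"ry": 0,"rz": 0,"jaw": 0}]}}

```text
time_s: 3.3
position: [0.4764, 0.1695, 0.0243]
tool_rot: [[0.855, -0.518, 0.003], [-0.518, -0.855, 0.002], [0.002, -0.003, -1.0]]
ft_force: [-0.2, 0.6, 5.8]
grip_width: 0.0515
```

```bash
python3 - <<'E'
from h import *
t=load('top0')
j=np.array([.4755,.1695])
for p in((265,189),(304,223),(274,261)):
    P=onz(t,*p,.018)[:2];v=P-j;print(P,np.linalg.norm(v),np.degrees(np.arctan2(v[1],v[0])))
E
```

```text
[0.57208092 0.17371659] 0.09667291875280201 2.49986940520386
[0.4796358  0.06243525] 0.1071446009605873 -87.78782471023169
[0.37510612 0.14029162] 0.1045564975642715 -163.7782887846289
```

Call:
{"method": "apply_moves", "body": {"grip_force": 20, "plan": [{"tx": 0,"ty": 0,"tz": 0,"rx": 0,"ry": 0,"rz": 0,"jaw": 1},{"tx": 0,"ty": 0,"tz": 10,"rx": 0,"ry": 0,"rz": 0,"jaw": 1},{"tx": 0,"ty": 0,"tz": 30,"rx": 0,"ry": 0,"rz": 0,"jaw": 1},{"tx": 0,"ty": 0,"tz": 40,"rx": 0,"ry": 0,"rz": 0.1,"jaw": 1},{"tx": 0,"ty": 0,"tz": 40,"rx": 0,"ry": 0,"rz": 0.24,"jaw": 1},{"tx": 0,"ty": 0,"tz": 40,"rx": 0,"ry": 0,"rz": 0.38,"jaw": 1},{"tx": 0,"ty": 0,"tz": 40,"rx": 0,"ry": 0,"rz": 0.52,"jaw": 1},{"tx": 0,"ty": 0,"tz": 40,"rx": 0,"ry": 0,"rz": 0.66,"jaw": 1},{"tx": 0,"ty": 0,"tz": 40,"rx": 0,"ry": 0,"rz": 0.8,"jaw": 1},{"tx": 0,"ty": 0,"tz": 40,"rx": 0,"ry": 0,"rz": 0.94,"jaw": 1},{"tx": 0,"ty": 0,"tz": 40,"rx": 0,"ry": 0,"rz": 1.08,"jaw": 1},{"tx": 0,"ty": 0,"tz": 40,"rx": 0,"ry": 0,"rz": 1.22,"jaw": 1}]}}

```text
time_s: 4.5
position: [0.4765, 0.1695, 0.0651]
tool_rot: [[0.777, 0.629, 0.0], [0.629, -0.777, 0.004], [0.003, -0.003, -1.0]]
ft_force: [-0.3, -0.9, -0.9]
grip_width: 0.0855
```

```bash
cat > st.py <<'E'
from h import *
o=env.observe();R=o['tool_rot'];print(o['time_s'],np.round(o['position'],4),'psi',round(np.degrees(np.arctan2(R[1,0],R[0,0])),2),'f',np.round(o['ft_force'],1),'tq',np.round(o['wrist_torque'],2),'w',round(o['grip_width'],4),'q6',round(o['q'][5],1),'tilt',np.round(R[:2,2],4))
E
python3 st.py
```

```text
4.5 [0.4765 0.1695 0.0651] psi 39.01 f [-0.3 -0.9 -0.9] tq [ 0.03  0.01 -0.01] w 0.0855 q6 56.9 tilt [0.0003 0.0039]
```

Call:
{"method": "apply_moves", "body": {"grip_force": 20, "plan": [{"tx": 0,"ty": 0,"tz": 0,"rx": 0,"ry": 0,"rz": 0.14,"jaw": 1},{"tx": 0,"ty": 0,"tz": 0,"rx": 0,"ry": 0,"rz": 0.28,"jaw": 1},{"tx": 0,"ty": 0,"tz": -2,"rx": 0,"ry": 0,"rz": 0.345,"jaw": 1},{"tx": 0,"ty": 0,"tz": -20,"rx": 0,"ry": 0,"rz": 0.345,"jaw": 1},{"tx": 0,"ty": 0,"tz": -38,"rx": 0,"ry": 0,"rz": 0.345,"jaw": 1},{"tx": 0,"ty": 0,"tz": -43,"rx": 0,"ry": 0,"rz": 0.345,"jaw": 1},{"tx": 0,"ty": 0,"tz": -43,"rx": 0,"ry": 0,"rz": 0.345,"jaw": 1},{"tx": 0,"ty": 0,"tz": -43,"rx": 0,"ry": 0,"rz": 0.345,"jaw": 0},{"tx": 0,"ty": 0,"tz": -43,"rx": 0,"ry": 0,"rz": 0.345,"jaw": 0},{"tx": 0,"ty": 0,"tz": -43,"rx": 0,"ry": 0,"rz": 0.345,"jaw": 0},{"tx": 0,"ty": 0,"tz": -43,"rx": 0,"ry": 0,"rz": 0.345,"jaw": 0}]}}

```text
time_s: 5.6
position: [0.4766, 0.1697, 0.023]
tool_rot: [[0.518, 0.855, -0.0], [0.855, -0.518, 0.004], [0.003, -0.002, -1.0]]
ft_force: [-1.9, 1.7, 7.1]
grip_width: 0.0517
```

```bash
python3 st.py
```

```text
5.6 [0.4766 0.1697 0.023 ] psi 58.78 f [-1.9  1.7  7.1] tq [ 0.05  0.33 -0.03] w 0.0517 q6 37.1 tilt [-0.0001  0.004 ]
```

Call:
{"method": "apply_moves", "body": {"grip_force": 60, "plan": [{"tx": 0,"ty": 0,"tz": 0,"rx": 0,"ry": 0,"rz": 0,"jaw": 0},{"tx": 0,"ty": 0,"tz": 0,"rx": 0,"ry": 0,"rz": 0,"jaw": 0},{"tx": 0,"ty": 0,"tz": 20,"rx": 0,"ry": 0,"rz": 0,"jaw": 0},{"tx": 0,"ty": 0,"tz": 50,"rx": 0,"ry": 0,"rz": 0,"jaw": 0},{"tx": 15,"ty": -25,"tz": 75,"rx": 0,"ry": 0,"rz": 0.06,"jaw": 0},{"tx": 33,"ty": -60,"tz": 80,"rx": 0,"ry": 0,"rz": 0.13,"jaw": 0},{"tx": 50,"ty": -95,"tz": 80,"rx": 0,"ry": 0,"rz": 0.2,"jaw": 0},{"tx": 68,"ty": -130,"tz": 80,"rx": 0,"ry": 0,"rz": 0.27,"jaw": 0},{"tx": 86,"ty": -165,"tz": 80,"rx": 0,"ry": 0,"rz": 0.34,"jaw": 0},{"tx": 104,"ty": -200,"tz": 80,"rx": 0,"ry": 0,"rz": 0.41,"jaw": 0},{"tx": 122,"ty": -235,"tz": 80,"rx": 0,"ry": 0,"rz": 0.48,"jaw": 0},{"tx": 137,"ty": -265,"tz": 80,"rx": 0,"ry": 0,"rz": 0.527,"jaw": 0}]}}

```text
time_s: 6.8
position: [0.6139, -0.0973, 0.1021]
tool_rot: [[0.016, 1.0, -0.003], [1.0, -0.016, 0.004], [0.004, -0.003, -1.0]]
ft_force: [0.5, 0.5, -4.1]
grip_width: 0.0506
```

```bash
python3 st.py
```

```text
6.8 [ 0.6139 -0.0973  0.1021] psi 89.08 f [ 0.5  0.5 -4.1] tq [0.02 0.   0.02] w 0.0506 q6 -19.1 tilt [-0.0034  0.0036]
```

Call:
{"method": "apply_moves", "body": {"plan": [{"tx": 0,"ty": 1,"tz": -20,"rx": -0.004,"ry": -0.003,"rz": 0,"jaw": 0},{"tx": 0,"ty": 1.5,"tz": -40,"rx": -0.004,"ry": -0.003,"rz": 0,"jaw": 0},{"tx": 0,"ty": 1.5,"tz": -48,"rx": -0.004,"ry": -0.003,"rz": 0,"jaw": 0},{"tx": 0,"ty": 1.5,"tz": -48,"rx": -0.004,"ry": -0.003,"rz": 0,"jaw": 0}]}}

```text
time_s: 7.2
position: [0.6131, -0.0954, 0.0527]
tool_rot: [[0.016, 1.0, -0.004], [1.0, -0.016, 0.001], [0.001, -0.004, -1.0]]
ft_force: [0.5, -0.4, -4.7]
grip_width: 0.0506
```

```bash
python3 st.py; python3 - <<'E'
from h import *
a=shot('top','t2')['image'];b=shot('scene','s2')['image']
r=lambda i,x,y,w,h,s:cv2.resize(i[y:y+h,x:x+w],None,fx=s,fy=s,interpolation=cv2.INTER_CUBIC)
cv2.imwrite('pics/c4.png',np.hstack([r(a,330,130,90,90,4.4),r(b,290,130,90,90,4.4)])[:,:,::-1])
E
```

```text
7.2 [ 0.6131 -0.0954  0.0527] psi 89.08 f [ 0.5 -0.4 -4.7] tq [-0.05 -0.05 -0.01] w 0.0506 q6 -18.8 tilt [-0.0036  0.0008]
```

View pics/c4.png

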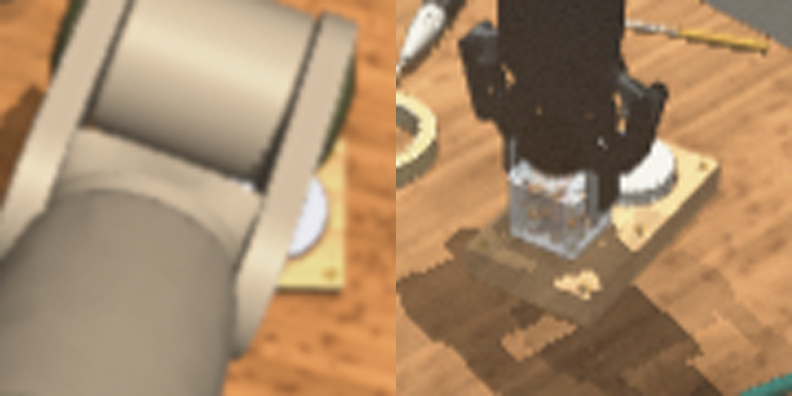

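The scene view shows the jar held upright over the recess, with its lower front corner at crop (575,255). The top view is blocked by the arm. I'll lower by feel.

Call:
{"method": "apply_moves", "body": {"plan": [{"tx": 0.5,"ty": 0,"tz": -3,"rx": 0,"ry": -0.003,"rz": 0,"jaw": 0},{"tx": 0.5,"ty": 0,"tz": -5,"rx": 0,"ry": -0.003,"rz": 0,"jaw": 0},{"tx": 0.5,"ty": 0,"tz": -7,"rx": 0,"ry": -0.003,"rz": 0,"jaw": 0},{"tx": 0.5,"ty": 0,"tz": -9,"rx": 0,"ry": -0.003,"rz": 0,"jaw": 0},{"tx": 0.5,"ty": 0,"tz": -9,"rx": 0,"ry": -0.003,"rz": 0,"jaw": 0}]}}

```text
time_s: 7.8
position: [0.6146, -0.0956, 0.0454]
tool_rot: [[0.016, 1.0, 0.003], [1.0, -0.016, -0.0], [-0.0, 0.003, -1.0]]
ft_force: [0.2, 0.6, -4.2]
grip_width: 0.051
```

```bash
python3 st.py
```

```text
7.8 [ 0.6146 -0.0956  0.0454] psi 89.1 f [ 0.2  0.6 -4.2] tq [-0.02  0.02 -0.01] w 0.051 q6 -18.9 tilt [ 0.0028 -0.0004]
```

Call:
{"method": "apply_moves", "body": {"plan": [{"tx": -0.5,"ty": 0,"tz": -2,"rx": 0,"ry": 0,"rz": 0,"jaw": 0},{"tx": -0.5,"ty": 0,"tz": -4,"rx": 0,"ry": 0,"rz": 0,"jaw": 0},{"tx": -0.5,"ty": 0,"tz": -4,"rx": 0,"ry": 0,"rz": 0,"jaw": 0}]}}

```text
time_s: 8.1
position: [0.6139, -0.0956, 0.041]
tool_rot: [[0.016, 1.0, 0.002], [1.0, -0.016, -0.0], [-0.0, 0.002, -1.0]]
ft_force: [1.0, 1.0, -4.5]
grip_width: 0.0509
```

```bash
python3 st.py
```

```text
8.1 [ 0.6139 -0.0956  0.041 ] psi 89.1 f [ 1.   1.  -4.5] tq [-0.01 -0.01  0.  ] w 0.0509 q6 -18.9 tilt [ 0.0021 -0.0002]
```

No contact with the bottom already below the block top, so the jar is in the recess. I'll continue to the floor.

Call:
{"method": "apply_moves", "body": {"plan": [{"tx": 0,"ty": 0,"tz": -3,"rx": 0,"ry": 0,"rz": 0,"jaw": 0},{"tx": 0,"ty": 0,"tz": -6,"rx": 0,"ry": 0,"rz": 0,"jaw": 0},{"tx": 0,"ty": 0,"tz": -8.5,"rx": 0,"ry": 0,"rz": 0,"jaw": 0},{"tx": 0,"ty": 0,"tz": -10,"rx": 0,"ry": 0,"rz": 0,"jaw": 0},{"tx": 0,"ty": 0,"tz": -11,"rx": 0,"ry": 0,"rz": 0,"jaw": 0}]}}

```text
time_s: 8.6
position: [0.6138, -0.0957, 0.0312]
tool_rot: [[0.016, 1.0, 0.002], [1.0, -0.016, -0.0], [-0.0, 0.002, -1.0]]
ft_force: [-5.6, 0.2, 14.0]
grip_width: 0.0507
```

```bash
python3 st.py
```

```text
8.6 [ 0.6138 -0.0957  0.0312] psi 89.1 f [-5.6  0.2 14. ] tq [ 0.31  1.46 -0.01] w 0.0507 q6 -18.9 tilt [ 0.0022 -0.0005]
```

Call:
{"method": "apply_moves", "body": {"grip_force": 60, "plan": [{"tx": 0,"ty": 0,"tz": 0,"rx": 0,"ry": 0,"rz": 0,"jaw": 0.5},{"tx": 0,"ty": 0,"tz": 0,"rx": 0,"ry": 0,"rz": 0,"jaw": 1},{"tx": 0,"ty": 0,"tz": 0,"rx": 0,"ry": 0,"rz": 0,"jaw": 1},{"tx": 0,"ty": 0,"tz": 0,"rx": 0,"ry": 0,"rz": 0,"jaw": 1},{"tx": 0,"ty": 0,"tz": 10,"rx": 0,"ry": 0,"rz": 0,"jaw": 1},{"tx": 0,"ty": 0,"tz": 25,"rx": 0,"ry": 0,"rz": 0,"jaw": 1},{"tx": 0,"ty": 0,"tz": 31,"rx": 0,"ry": 0,"rz": 0,"jaw": 1},{"tx": 0,"ty": 0,"tz": 31,"rx": 0,"ry": 0,"rz": 0,"jaw": 1}]}}

```text
time_s: 9.4
position: [0.6144, -0.0959, 0.0635]
tool_rot: [[0.016, 1.0, 0.004], [1.0, -0.016, -0.001], [-0.001, 0.004, -1.0]]
ft_force: [0.5, 0.9, 0.5]
grip_width: 0.0854
```

```bash
python3 st.py; python3 - <<'E'
from h import *
b=shot('scene','s3')['image']
r=lambda i,x,y,w,h,s:cv2.resize(i[y:y+h,x:x+w],None,fx=s,fy=s,interpolation=cv2.INTER_CUBIC)
cv2.imwrite('pics/c5.png',r(b,290,130,90,90,6)[:,:,::-1])
E
```

```text
9.4 [ 0.6144 -0.0959  0.0635] psi 89.11 f [0.5 0.9 0.5] tq [-0.02 -0.03 -0.01] w 0.0854 q6 -18.9 tilt [ 0.0044 -0.0013]
```

View pics/c5.png

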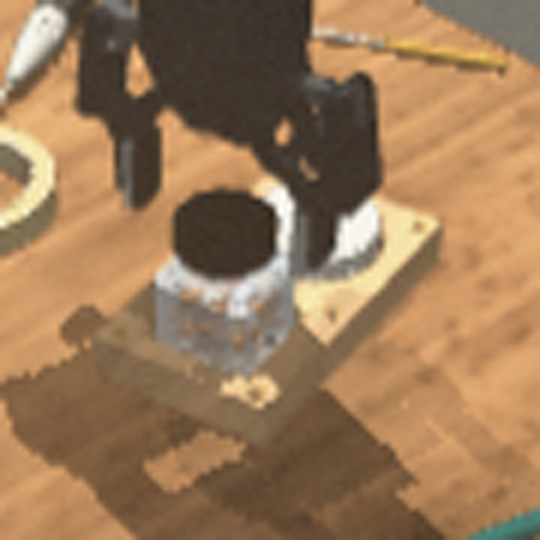

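The jar stands upright in the recess at crop (222,300), and the open fingers straddle its cap at (225,230). The floor contact at TCP z=0.031 matches full depth. Next I grip the cap.

Call:
{"method": "apply_moves", "body": {"grip_force": 80, "plan": [{"tx": 0,"ty": 0,"tz": -1.5,"rx": 0,"ry": 0.004,"rz": 0,"jaw": 1},{"tx": 0,"ty": 0,"tz": -1.5,"rx": 0,"ry": 0.004,"rz": 0,"jaw": -0.2},{"tx": 0,"ty": 0,"tz": -1.5,"rx": 0,"ry": 0.004,"rz": 0,"jaw": -0.2},{"tx": 0,"ty": 0,"tz": -1.5,"rx": 0,"ry": 0.004,"rz": 0,"jaw": -0.2},{"tx": 0,"ty": 0,"tz": -1.5,"rx": 0,"ry": 0.004,"rz": 0,"jaw": -0.2},{"tx": 0,"ty": 0,"tz": -1.5,"rx": 0,"ry": 0.004,"rz": 0,"jaw": -0.2}]}}

```text
time_s: 10.05
position: [0.6139, -0.0957, 0.0612]
tool_rot: [[0.016, 1.0, -0.001], [1.0, -0.016, -0.001], [-0.001, -0.001, -1.0]]
ft_force: [-0.5, 1.0, 3.1]
grip_width: 0.0466
```

```bash
python3 st.py
```

```text
10.05 [ 0.6139 -0.0957  0.0612] psi 89.11 f [-0.5  1.   3.1] tq [0.07 0.12 0.08] w 0.0466 q6 -18.8 tilt [-0.0009 -0.0008]
```

Call:
{"method": "apply_moves", "body": {"plan": [{"tx": 0,"ty": 0,"tz": 0.1,"rx": 0,"ry": 0,"rz": 0.1,"jaw": -0.2},{"tx": 0,"ty": 0,"tz": 0.25,"rx": 0,"ry": 0,"rz": 0.2,"jaw": -0.2},{"tx": 0,"ty": 0,"tz": 0.4,"rx": 0,"ry": 0,"rz": 0.3,"jaw": -0.2},{"tx": 0,"ty": 0,"tz": 0.5,"rx": 0,"ry": 0,"rz": 0.4,"jaw": -0.2}]}}

```text
time_s: 10.45
position: [0.6136, -0.0955, 0.0616]
tool_rot: [[-0.378, 0.926, -0.001], [0.926, 0.378, -0.001], [-0.0, -0.001, -1.0]]
ft_force: [-2.1, 0.7, 1.4]
grip_width: 0.0464
```

```bash
python3 st.py; python3 - <<'E'
from h import *
b=shot('scene','s4')['image']
r=lambda i,x,y,w,h,s:cv2.resize(i[y:y+h,x:x+w],None,fx=s,fy=s,interpolation=cv2.INTER_CUBIC)
cv2.imwrite('pics/c6.png',r(b,290,130,90,90,6)[:,:,::-1])
E
```

```text
10.45 [ 0.6136 -0.0955  0.0616] psi 112.24 f [-2.1  0.7  1.4] tq [ 0.07  0.15 -0.19] w 0.0464 q6 -41.9 tilt [-0.0013 -0.0006]
```

View pics/c6.png

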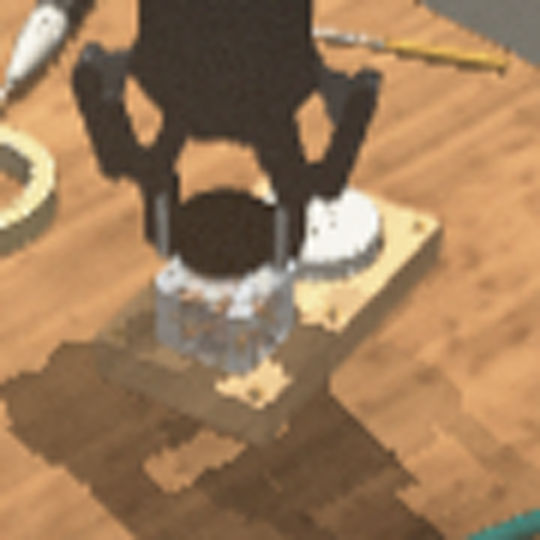

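The jar's corners are unmoved while the cap turns, with 0.2–0.3 N m of resistance. I'll continue.

Call:
{"method": "apply_moves", "body": {"plan": [{"tx": 0,"ty": 0,"tz": 0.1,"rx": 0,"ry": 0,"rz": 0.1,"jaw": -0.2},{"tx": 0,"ty": 0,"tz": 0.25,"rx": 0,"ry": 0,"rz": 0.2,"jaw": -0.2},{"tx": 0,"ty": 0,"tz": 0.4,"rx": 0,"ry": 0,"rz": 0.3,"jaw": -0.2},{"tx": 0,"ty": 0,"tz": 0.5,"rx": 0,"ry": 0,"rz": 0.4,"jaw": -0.2}]}}

```text
time_s: 10.9
position: [0.6138, -0.0957, 0.0622]
tool_rot: [[-0.714, 0.7, -0.0], [0.7, 0.714, -0.001], [-0.001, -0.001, -1.0]]
ft_force: [-0.3, -0.4, 2.0]
grip_width: 0.0468
```

```bash
python3 st.py
```

```text
10.9 [ 0.6138 -0.0957  0.0622] psi 135.53 f [-0.3 -0.4  2. ] tq [ 0.02  0.11 -0.21] w 0.0468 q6 -65.2 tilt [-0.0004 -0.0013]
```

Call:
{"method": "apply_moves", "body": {"plan": [{"tx": 0,"ty": 0,"tz": 0.1,"rx": 0,"ry": 0,"rz": 0.1,"jaw": -0.2},{"tx": 0,"ty": 0,"tz": 0.25,"rx": 0,"ry": 0,"rz": 0.2,"jaw": -0.2},{"tx": 0,"ty": 0,"tz": 0.4,"rx": 0,"ry": 0,"rz": 0.3,"jaw": -0.2},{"tx": 0,"ty": 0,"tz": 0.5,"rx": 0,"ry": 0,"rz": 0.4,"jaw": -0.2}]}}

```text
time_s: 11.3
position: [0.6138, -0.0956, 0.0627]
tool_rot: [[-0.931, 0.366, 0.0], [0.366, 0.931, -0.001], [-0.001, -0.001, -1.0]]
ft_force: [-1.4, 0.5, 1.6]
grip_width: 0.047
```

```bash
python3 st.py
```

```text
11.3 [ 0.6138 -0.0956  0.0627] psi 158.56 f [-1.4  0.5  1.6] tq [ 0.07  0.11 -0.17] w 0.047 q6 -88.3 tilt [ 0.0002 -0.0012]
```

Call:
{"method": "apply_moves", "body": {"plan": [{"tx": 0,"ty": 0,"tz": 0.15,"rx": 0,"ry": 0,"rz": 0.1,"jaw": -0.2},{"tx": 0,"ty": 0,"tz": 0.2,"rx": 0,"ry": 0,"rz": 0.16,"jaw": -0.2}]}}

```text
time_s: 11.5
position: [0.6138, -0.0955, 0.0629]
tool_rot: [[-0.977, 0.211, 0.0], [0.211, 0.977, -0.001], [-0.0, -0.001, -1.0]]
ft_force: [-0.8, 1.5, 1.0]
grip_width: 0.0468
```

```bash
python3 st.py
```

```text
11.5 [ 0.6138 -0.0955  0.0629] psi 167.81 f [-0.8  1.5  1. ] tq [ 0.14  0.14 -0.14] w 0.0468 q6 -97.5 tilt [ 0.0003 -0.001 ]
```

Call:
{"method": "apply_moves", "body": {"plan": [{"tx": 0,"ty": 0,"tz": 0.1,"rx": 0,"ry": 0,"rz": 0.06,"jaw": -0.2}]}}

```text
time_s: 11.6
position: [0.6138, -0.0955, 0.0631]
tool_rot: [[-0.988, 0.152, 0.0], [0.152, 0.988, -0.001], [-0.0, -0.001, -1.0]]
ft_force: [-0.4, 0.2, 1.9]
grip_width: 0.0464
```

```bash
python3 st.py
```

```text
11.6 [ 0.6138 -0.0955  0.0631] psi 171.26 f [-0.4  0.2  1.9] tq [ 0.03  0.09 -0.08] w 0.0464 q6 -101.0 tilt [ 0.0004 -0.0009]
```

Call:
{"method": "apply_moves", "body": {"plan": [{"tx": 0,"ty": 0,"tz": 0.1,"rx": 0,"ry": 0,"rz": 0.06,"jaw": -0.2}]}}

```text
time_s: 11.7
position: [0.6138, -0.0955, 0.0633]
tool_rot: [[-0.996, 0.092, 0.001], [0.092, 0.996, -0.001], [-0.001, -0.001, -1.0]]
ft_force: [-0.3, 1.0, 2.6]
grip_width: 0.0467
```

```bash
python3 st.py
```

```text
11.7 [ 0.6138 -0.0955  0.0633] psi 174.72 f [-0.3  1.   2.6] tq [ 0.09  0.15 -0.12] w 0.0467 q6 -104.4 tilt [ 0.0006 -0.0008]
```

Call:
{"method": "apply_moves", "body": {"plan": [{"tx": 0,"ty": 0,"tz": 0.1,"rx": 0,"ry": 0,"rz": 0.05,"jaw": -0.2}]}}

```text
time_s: 11.8
position: [0.6138, -0.0954, 0.0635]
tool_rot: [[-0.999, 0.042, 0.001], [0.042, 0.999, -0.001], [-0.001, -0.001, -1.0]]
ft_force: [-1.6, 0.2, 2.8]
grip_width: 0.0465
```

```bash
python3 st.py
```

```text
11.8 [ 0.6138 -0.0954  0.0635] psi 177.6 f [-1.6  0.2  2.8] tq [ 0.07  0.24 -0.07] w 0.0465 q6 -107.3 tilt [ 0.0007 -0.0007]
```

Call:
{"method": "apply_moves", "body": {"plan": [{"tx": 0,"ty": 0,"tz": 0.1,"rx": 0,"ry": 0,"rz": 0.05,"jaw": -0.2}]}}

```text
time_s: 11.9
position: [0.6138, -0.0954, 0.0637]
tool_rot: [[-1.0, -0.008, 0.001], [-0.008, 1.0, -0.001], [-0.001, -0.001, -1.0]]
ft_force: [-1.1, 0.5, 1.8]
grip_width: 0.0462
```

```bash
python3 st.py
```

```text
11.9 [ 0.6138 -0.0954  0.0637] psi -179.54 f [-1.1  0.5  1.8] tq [ 0.01  0.19 -0.07] w 0.0462 q6 -110.2 tilt [ 0.0009 -0.0008]
```

Call:
{"method": "apply_moves", "body": {"plan": [{"tx": 0,"ty": 0,"tz": 0.6,"rx": 0,"ry": 0,"rz": 0,"jaw": -0.2},{"tx": 0,"ty": 0,"tz": 1.2,"rx": 0,"ry": 0,"rz": 0,"jaw": -0.2}]}}

```text
time_s: 12.1
position: [0.6137, -0.0954, 0.0647]
tool_rot: [[-1.0, -0.006, 0.0], [-0.006, 1.0, -0.001], [-0.0, -0.001, -1.0]]
ft_force: [-0.2, -0.9, -1.3]
grip_width: 0.0469
```

```bash
python3 st.py
```

```text
12.1 [ 0.6137 -0.0954  0.0647] psi -179.67 f [-0.2 -0.9 -1.3] tq [ 0.    0.03 -0.05] w 0.0469 q6 -110.0 tilt [ 0.0004 -0.0007]
```

Call:
{"method": "apply_moves", "body": {"plan": [{"tx": 0,"ty": 0,"tz": 1,"rx": 0,"ry": 0,"rz": 0,"jaw": -0.2},{"tx": 0,"ty": 0,"tz": 1,"rx": 0,"ry": 0,"rz": 0,"jaw": -0.2}]}}

```text
time_s: 12.3
position: [0.6137, -0.0954, 0.0657]
tool_rot: [[-1.0, -0.005, 0.0], [-0.005, 1.0, -0.001], [-0.0, -0.001, -1.0]]
ft_force: [-1.1, 0.2, -0.7]
grip_width: 0.0463
```

```bash
for i in 1 2 3 4; do python3 st.py; python3 -c "
from h import *
shot('scene','s5$i')"; done; python3 - <<'E'
from h import *
b=load('s54')['image']
r=lambda i,x,y,w,h,s:cv2.resize(i[y:y+h,x:x+w],None,fx=s,fy=s,interpolation=cv2.INTER_CUBIC)
cv2.imwrite('pics/c7.png',r(b,290,130,90,90,6)[:,:,::-1])
E
```

```text
12.3 [ 0.6137 -0.0954  0.0657] psi -179.73 f [-1.1  0.2 -0.7] tq [-0.04 -0.01 -0.02] w 0.0463 q6 -110.0 tilt [ 0.0004 -0.0007]
12.35 [ 0.6137 -0.0954  0.0656] psi -179.71 f [ 0.1 -0.  -0.8] tq [0.04 0.   0.02] w 0.0467 q6 -110.0 tilt [ 0.0004 -0.0006]
12.4 [ 0.6137 -0.0954  0.0656] psi -179.7 f [-0.6 -0.5 -0.4] tq [-0.02  0.02  0.04] w 0.0466 q6 -110.0 tilt [ 0.0004 -0.0006]
12.45 [ 0.6137 -0.0954  0.0656] psi -179.7 f [ 0.3 -1.1 -0.9] tq [0.   0.04 0.  ] w 0.0464 q6 -110.0 tilt [ 0.0004 -0.0006]
```

View pics/c7.png

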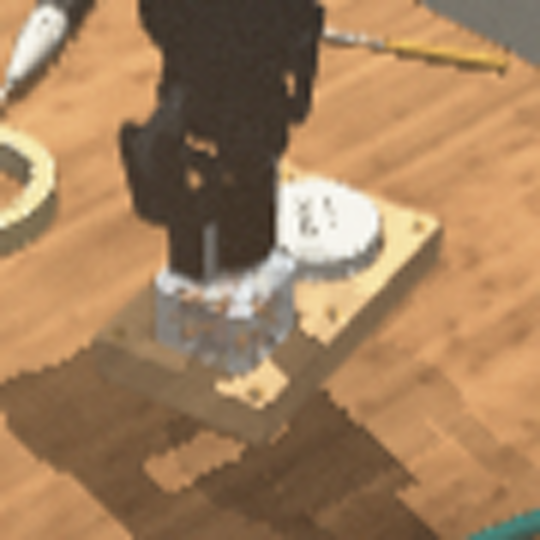

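Call:
{"method": "apply_moves", "body": {"plan": [{"tx": 0,"ty": 0,"tz": 1.5,"rx": 0,"ry": 0,"rz": 0,"jaw": -0.2},{"tx": 0,"ty": 0,"tz": 3,"rx": 0,"ry": 0,"rz": 0,"jaw": -0.2},{"tx": 0,"ty": 0,"tz": 3,"rx": 0,"ry": 0,"rz": 0,"jaw": -0.2}]}}

```text
time_s: 12.8
position: [0.6138, -0.0955, 0.069]
tool_rot: [[-1.0, -0.005, 0.001], [-0.005, 1.0, -0.001], [-0.001, -0.001, -1.0]]
ft_force: [-0.7, 0.4, -1.4]
grip_width: 0.046
```

```bash
python3 st.py
```

```text
12.8 [ 0.6138 -0.0955  0.069 ] psi -179.69 f [-0.7  0.4 -1.4] tq [-0.02  0.01  0.04] w 0.046 q6 -110.0 tilt [ 0.0009 -0.0008]
```

The cap lifts freely: no jar weight, no torque.

Call:
{"method": "apply_moves", "body": {"plan": [{"tx": 0,"ty": 0,"tz": 3,"rx": 0,"ry": 0,"rz": 0,"jaw": -0.2},{"tx": 0,"ty": 0,"tz": 6,"rx": 0,"ry": 0,"rz": 0,"jaw": -0.2},{"tx": 0,"ty": 0,"tz": 9,"rx": 0,"ry": 0,"rz": 0,"jaw": -0.2},{"tx": 0,"ty": 0,"tz": 12,"rx": 0,"ry": 0,"rz": 0,"jaw": -0.2},{"tx": 0,"ty": 0,"tz": 15,"rx": 0,"ry": 0,"rz": 0,"jaw": -0.2},{"tx": 0,"ty": 0,"tz": 17,"rx": 0,"ry": 0,"rz": 0,"jaw": -0.2},{"tx": 0,"ty": 0,"tz": 17,"rx": 0,"ry": 0,"rz": 0,"jaw": -0.2},{"tx": 0,"ty": 0,"tz": 17,"rx": 0,"ry": 0,"rz": 0,"jaw": -0.2}]}}

```text
time_s: 13.6
position: [0.6138, -0.0955, 0.0859]
tool_rot: [[-1.0, -0.005, 0.001], [-0.005, 1.0, -0.001], [-0.001, -0.001, -1.0]]
ft_force: [0.3, 0.7, -1.0]
grip_width: 0.0466
```

```bash
for i in 1 2; do python3 st.py; python3 -c "
from h import *
shot('scene','s6$i')"; done; python3 - <<'E'
from h import *
b=load('s62')['image'];t=shot('top','t6')['image']
r=lambda i,x,y,w,h,s:cv2.resize(i[y:y+h,x:x+w],None,fx=s,fy=s,interpolation=cv2.INTER_CUBIC)
cv2.imwrite('pics/c8.png',r(b,300,140,60,60,9)[:,:,::-1])
cv2.imwrite('pics/t6b.png',t[:,:,::-1])
E
```

```text
13.6 [ 0.6138 -0.0955  0.0859] psi -179.69 f [ 0.3  0.7 -1. ] tq [0.   0.03 0.02] w 0.0466 q6 -110.0 tilt [ 0.0008 -0.0008]
13.65 [ 0.6137 -0.0954  0.0858] psi -179.69 f [-0.9 -0.6 -1.6] tq [ 0.01  0.   -0.1 ] w 0.0466 q6 -110.0 tilt [ 0.0007 -0.0007]
```

View pics/c8.png

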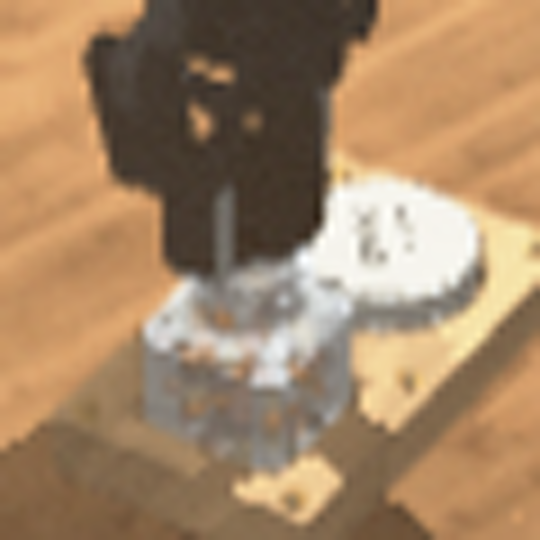

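View pics/s62.png

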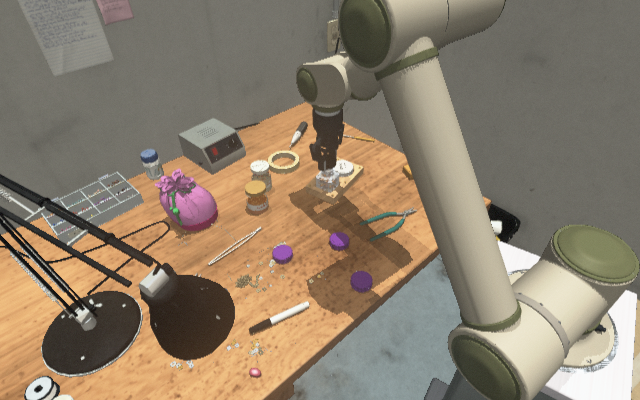

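The crop shows the open glass neck at (250,300) below the raised cap at (245,235), and the jar still square in its recess. In the full view the purple caps, pliers and tweezers are where they started. By the arm's readings the cap is about 12 mm above the rim, level to 0.1°, with only its own weight on the wrist.

```bash
python3 -c "
from rig import env
print(env.close_job())"
```

```text
the job is handed in; nothing more can be done
None
```

The cap is off and held about 12 mm above the open mouth, and the jar is standing fully down in the square recess. I handed the job in at about 13.7 s of the 48 s allowed; no verdict was reported.

- **Seating the jar:** I squared it up with two light squeezes on its body and carried it by the body. It reached the recess floor at the expected height.
- **Unscrewing:** The cap turned about 1.6 rad anticlockwise against roughly 0.1–0.2 N m. I stopped when the resistance had nearly gone, and a 2 mm test lift then showed no jar weight and no torque.
- **Last checks:** By the arm's readings the cap is level to about 0.1°, and only its own weight is on the wrist. The scene picture shows the jar square in its recess with its neck open, and the other things I could see on the bench look unmoved.

**Limits and disagreements:**
- The arm blocked the top camera at the jar and the block, so the final gap comes from the arm's readings and one camera view.
- The two cameras disagreed by about 2 mm on positions. I settled this for the jar with the squeezes and for the recess by lowering by feel, with no edge contact.
- My first move call was refused by the interface, and nothing moved.

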